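# Clamp the clip-top glaze canister shut

### The job

Lay the open lid of the stoneware canister down gently, without letting it slam, until it is fully shut; then swing the wire bail with the red grip up and over the lid until it snaps past center and rests clamped against its stop. With the lid clamped, press the green vent button on the lid all the way in to let the trapped air out, and let it spring back. Leave the pots, tape, brush and sponge around it where they are.

Things in the scene. Friction and masses are not known exactly. Their poses are not given: they have to be found in the camera images.
- canister: Cream rectangular stoneware canister with a steel band, heavy, fixed to the table: 100 mm along its x, 150 mm along its y, rim 130 mm above the table. Origin: centre of its underside, on the table; z up; -x is its front (bail side), +x its back (hinge side). Lid, bail and vent are carried by it; all positions below are in this frame.
- lid (a joint): Angle of the lid, rad: 0 = fully shut, 1.57 = upright. Cream slab 102 mm long (x), 146 mm wide (y), 16 mm thick, 0.4 kg; as the angle grows its front edge swings up and back (when upright, its top face looks to +x). The hinge is stiff: the lid stays where it is left and must be pushed all the way (3 to 6 N near its front edge).
- lid_hinge (a point): Middle of the lid's hinge line, which runs along the canister's y at x = +50 mm, z = 130 mm (underside of the lid's back edge).
- catches (a point): Midway between two steel catches on the lid's top face, at their highest level. They stand at y = +55 and -55 mm, 16 mm wide: a rounded hump up to 22 mm above the top face (its crest, this point's level, at x = +2 mm with the lid shut) and behind it a seat; with the lid shut they reach from x = -18 to +31 mm.
- lid_front (a point): Middle of the lid's upper front edge: x = -51 mm, y = 0, z = 146 mm when shut.
- bail (a joint): Lean of the wire bail, rad: 0 = upright, negative = forward (-x, open), positive = back (+x); limits -1.0, +0.22. Stays where left (about 1 N at the crossbar moves it). Over the shut lid the crossbar meets the catches' humps near -0.06, takes 5 to 10 N to push over, pops over by +0.08, then swings on with 1 to 3 N to its stop at +0.22, clamped. Swung back before the lid is shut, it only blocks the lid.
- bail_pivot (a point): Middle of the bail's pivot line, along the canister's y at x = 0, z = 52 mm. The bail is a U of 6 mm wire: legs at y = +81 and -81 mm, crossbar along y 118 mm from the pivot line.
- bail_grip (a point): Centre of the red grip sleeve on the middle of the bail's crossbar: a cylinder along y, 70 mm long, 16 mm diameter. When clamped it is at about x = +25 mm, z = 167 mm: 21 mm over the lid's top face, which is free under it between the catches.
- vent (a joint): How far the vent button is pressed, m: 0 = out, 0.005 = fully in. Spring: about 1.5 N to start, 5 N fully in; springs back when released.
- vent_top (a point): Centre of the top of the green round vent button, 22 mm diameter, standing 10 mm above the lid's top face in a dark collar (30 mm diameter, 3 mm high); with the lid shut at x = -22 mm, y = 0, z = 156 mm, pressed straight down.
- bowl: Loose cream bowl, rim radius 58 mm, 75 mm high, origin under its centre. Leave alone.
- tape: Loose yellow tape roll lying flat, 100 mm diameter, 24 mm high, origin under its centre. Leave alone.
- brush: Loose brush lying on the table. Leave alone.
- slabpot: Loose sand-coloured open rectangular pot, 70 x 120 x 85 mm, origin under its centre. Leave alone.
- raku: Loose pink and smoke-grey open cylinder vase, 72 mm diameter, 190 mm high, origin under its centre. Leave alone.
- mug: Loose blue mug, 80 mm diameter, 90 mm high, origin under its centre. Leave alone.
- sponge: Loose yellow block sponge, 110 x 70 x 35 mm, origin under its centre. Leave alone.

How it is judged:
By the outcome, as a careful person would: the job done as asked, in the order asked, and still so for the second after the job is handed in, with the robot touching nothing.
It also fails if it takes over 51 s, if anything falls off the work surface, if the arm or the gripper's body presses on something with over 40 N, if the wrist force passes 120 N, or if a joint passes its speed limit or range.

### The arm

A 7-joint arm with a two-finger parallel gripper is mounted at the origin on the work surface. World frame = base frame: x ahead of the robot, y to its left, z up, the work surface at z = 0. Lengths are in m, angles in rad, forces in N, time in s.
With the tool pointing down it reaches from about 0.4 to 0.85 m from the base axis. Payload 4.4 kg.
Tool frame: the origin (TCP) lies between the finger pads; the fingertips stand 22 mm ahead of it and the grasp point (between the pads) lies 3 mm ahead of it (manip.tip_extent is the distance from the TCP to the fingertips, in m); z points along the fingers, y is the line along which they close (so a half turn about z gives the same grasp; the last joint's range is limited). The gripper opens to 94 mm and grips with 3 to 60 N. Pads are 16 mm wide; open, the fingers measure 119 mm over their backs; the gripper's body (75 mm by 177 mm) begins 78 mm behind the grasp point.
Start: joints at [-1.358, 0.628, 0.038, 1.517, -0.027, 0.996, -0.02], TCP at [0.179, 0.625, 0.227] pointing down, gripper open.
Joint ranges: [-3.06, 3.06], [-0.37, 2.12], [-1.25, 1.32], [0.18, 2.47], [-1.1, 4.24], [0.23, 1.98], [-2.94, 2.94]. Speed limits (rad/s): [2.57, 2.57, 3.14, 3.14, 3.14, 3.14, 3.14].

### API

Orientations are given as a rotation vector (axis times angle).
In Python, from cell import manip gives the robot as it stands.
- The arm moves only by the tool apply_moves, never from a script. Its arguments are lists of equal length, an entry for each row: "delta_pos": the shift along the world's x, y, z in mm, a list of three; "turn": the turn, a rotation vector about the world's x, y, z in degrees, a list of three. In form: {"delta_pos": [[dx, dy, dz], ...], "turn": [[ax, ay, az], ...]}. A call has 1 to 10 rows; each row shifts and turns the commanded pose from where the row before left it; what a row does not reach is not made up. A row lasts 1/12 s, in which the tool goes at most 41.7 mm and 7.16 degrees, less where a joint would pass 70% of its speed; a pose out of reach is approached as far as the arm can. A call with a gripper value outside its range is refused whole. "fingers" is the finger opening in mm, from 0 to 94, set as the call begins (left out, the last holds). The fingers move at their own pace and stop on an object; the grip force is fixed at half the most. Time passes only in rows, so rows that do not move let the fingers close. It gives the time, the measured TCP pose, the force, the opening and the grip force at its end, in the units of the state.
- manip.state(): the state, without advancing time (a new reading comes with each control period).
- manip.grab_frame(name): name is "scene" or "side" or "wrist"; returns a dict with "color" (480x640x3 uint8, red, green, blue), "depth" (480x640 float32, m along the optical axis (not along the pixel's ray), 0 where there is no reading), "mtx" (3x3 intrinsics, pixels), "rvec" (rotation vector, rad) and "tvec" (3), from world to camera coordinates, as OpenCV has them. Camera axes: x right, y down, z forward; pixel columns grow to the right and rows downward; lengths in m; the calibration is good to about 2 mm. A picture is of the moment at which its call begins.
- manip.job_done(): hands the job in; it is judged then, once.
The state is a dict: "clock": time; "qpos": joint angles; "qvel": joint speeds; "joint_efforts": joint torques, N m; "position": TCP position; "tool_rot": TCP orientation; "wrist_force": force on the tool from outside, world axes, zero at the start; "wrist_torque": the same for the moment, N m; "gripper_width": finger opening in m; "grip_force": force on a finger pad.
Only numpy, scipy, OpenCV 4.12 (cv2) and the standard library are available. Lean on these libraries where they do the work, as an engineer would, in place of code of your own. Each camera call takes 0.05 s, during which the arm holds its last target. There are 200 camera calls.

## Working session

There is one attempt and no reset: what is moved stays moved. The work goes in short steps, Python scripts to look and compute and a tool call to move; the robot and the scene stay as the last step left them, time stands still between calls to the robot, and variables do not carry over. Pictures are saved under pics/ and viewed, at most 10 in all, crops included, and the job is handed in when it is done.

Besides the shell and the picture viewer there is one more tool, called after "Request:" as name(argument=value, ...) on one line, values as JSON. apply_moves: Moves the arm, as the interface text tells. Its arguments: {"type":"object","properties":{"delta_pos":{"type":"array"},"turn":{"type":"array"},"fingers":{"type":"number"}},"required":["delta_pos","turn"]}

```bash
mkdir -p pics; cat > h.py <<'E'
import numpy as np,cv2,pickle
from cell import manip
def grab(n,tag):
    f=manip.grab_frame(n); cv2.imwrite(f'pics/{tag}.png',f['color'][:,:,::-1]); pickle.dump(f,open(f'pics/{tag}.pkl','wb')); return f
def pts(f):
    R=cv2.Rodrigues(np.array(f['rvec'],float))[0]; t=np.array(f['tvec'],float).ravel(); K=f['mtx']
    v,u=np.mgrid[:480,:640]; d=f['depth']
    c=np.stack([(u-K[0,2])/K[0,0]*d,(v-K[1,2])/K[1,1]*d,d],-1)
    return (c-t)@R
E
python3 - <<'E'
from h import *
a=grab('scene','s0')['color'];b=grab('side','d0')['color']
cv2.imwrite('pics/both0.png',cv2.resize(np.hstack([a,b]),(800,300))[:,:,::-1])
s=manip.state();print(s['position'],s['tool_rot'],s['clock'])
E
```

```text
[0.17873972 0.62439312 0.22667113] [-4.36504101e-01 -3.11095376e+00  2.53544098e-03] 0.1
```

View pics/s0.png

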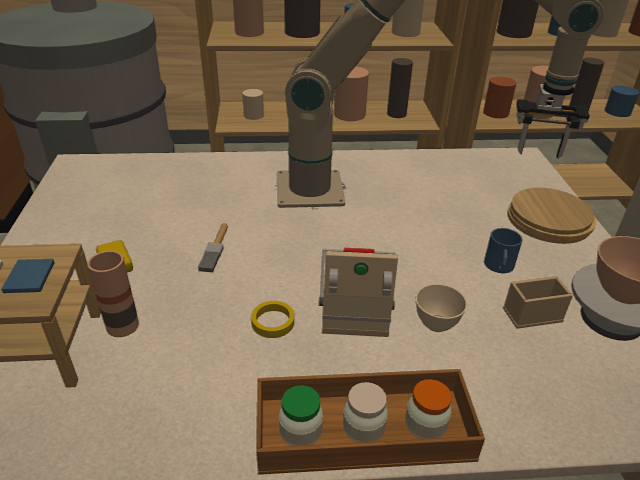

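View pics/d0.png

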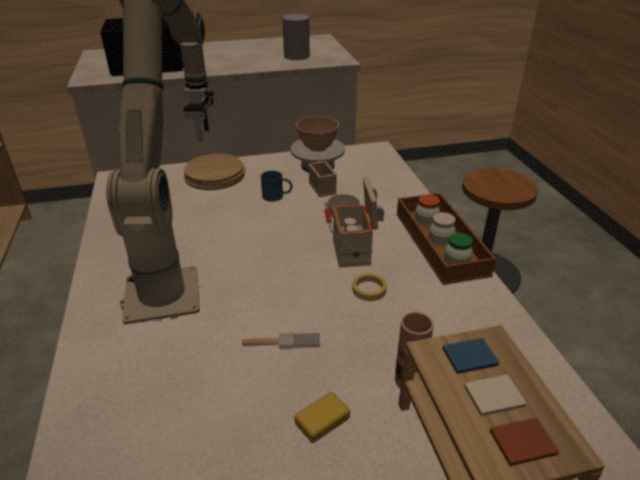

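The scene view shows the canister at about (358,300), with its lid near upright and facing away from the robot. The vent is at (361,268) and the red grip, on the robot's side, is at (358,250). In the side view the lid is at (370,195) and the grip at (328,214). Next I'll measure these.

```bash
cat > m.py <<'E'
from h import *
f=pickle.load(open('pics/s0.pkl','rb'));g=pickle.load(open('pics/d0.pkl','rb'))
def blob(f,lo,hi,roi):
    h=cv2.cvtColor(f['color'],cv2.COLOR_RGB2HSV); m=cv2.inRange(h,lo,hi)
    z=np.zeros_like(m); x0,y0,x1,y1=roi; z[y0:y1,x0:x1]=m[y0:y1,x0:x1]; return (z>0)&(f['depth']>0)
P=pts(f);Q=pts(g)
v=blob(f,(50,80,30),(90,255,255),(345,255,380,285)); print('vent',v.sum(),np.median(P[v],0))
r=blob(f,(0,130,60),(8,255,255),(335,240,385,262)); print('grip scene',r.sum(),np.median(P[r],0),P[r].min(0),P[r].max(0))
r=blob(g,(0,130,40),(10,255,255),(318,200,335,235)); print('grip side',r.sum(),np.median(Q[r],0),Q[r].min(0),Q[r].max(0))
# lid face region (free slab centre) and back wall
for n,(x0,y0,x1,y1) in dict(lid=(342,277,380,296),wall=(330,312,384,326)).items():
    A=P[y0:y1,x0:x1].reshape(-1,3);A=A[A[:,0]!=0];c=np.median(A,0);A=A[np.linalg.norm(A-c,axis=1)<.08]
    c=A.mean(0);nn=np.linalg.svd(A-c)[2][2];print(n,c,nn,np.std((A-c)@nn))
A=P[235:345,310:405].reshape(-1,3);
for z0 in np.arange(0.01,.3,.02):
    s=A[(abs(A[:,2]-z0)<.01)&(A[:,0]>.3)];
    if len(s)>5: print(round(z0,2),len(s),np.percentile(s,[2,98],axis=0)[:,:2].round(3).tolist())
R=cv2.Rodrigues(np.array(f['rvec'],float))[0];print('cam',-R.T@np.ravel(f['tvec']))
big=lambda f,x0,y0,x1,y1:cv2.resize(f['color'][y0:y1,x0:x1],(400,400),interpolation=cv2.INTER_CUBIC)
cv2.imwrite('pics/crop1.png',np.hstack([big(f,305,235,415,345),big(g,305,165,405,265)])[:,:,::-1])
E
python3 m.py
```

```text
vent 94 [0.65426557 0.06106017 0.20805465]
grip scene 123 [0.51609093 0.07878548 0.15014394] [0.50699126 0.04481602 0.14475973] [0.62761268 0.11228645 0.23087171]
grip side 64 [0.51345979 0.08198575 0.1478125 ] [0.50304545 0.04505206 0.04402959] [0.56376845 0.25568646 0.15349358]
lid [0.65049457 0.06420551 0.15896264] [ 0.98738217 -0.12687928  0.09475279] 0.0018646097781353558
wall [0.63750809 0.06407405 0.05261505] [ 0.9919071  -0.12431713 -0.02579846] 0.001798889089121145
0.01 2626 [[0.304, -0.032], [0.665, 0.226]]
0.03 429 [[0.627, -0.009], [0.647, 0.134]]
0.05 481 [[0.584, -0.013], [0.648, 0.138]]
0.07 512 [[0.563, -0.012], [0.647, 0.148]]
0.09 490 [[0.548, -0.01], [0.648, 0.133]]
0.11 479 [[0.529, -0.009], [0.647, 0.134]]
0.13 214 [[0.51, -0.011], [0.662, 0.13]]
0.15 677 [[0.505, -0.009], [0.674, 0.145]]
0.17 548 [[0.639, -0.007], [0.678, 0.13]]
0.19 626 [[0.637, -0.007], [0.678, 0.13]]
0.21 664 [[0.635, -0.008], [0.66, 0.131]]
0.23 648 [[0.625, -0.006], [0.653, 0.132]]
cam [ 1.51863378 -0.10259077  0.92283873]
```

View pics/crop1.png

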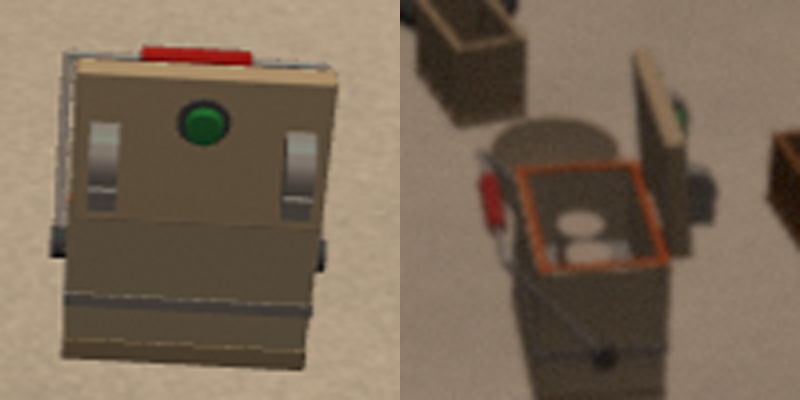

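Request:
apply_moves(delta_pos=[[16,-19,7.5],[16,-19,7.5],[16,-19,7.5],[16,-19,7.5],[16,-19,7.5],[16,-19,7.5],[16,-19,7.5],[16,-19,7.5],[16,-19,7.5],[16,-19,7.5]], turn=[[0,0,0.9],[0,0,0.9],[0,0,0.9],[0,0,0.9],[0,0,0.9],[0,0,0.9],[0,0,0.9],[0,0,0.9],[0,0,0.9],[0,0,0.9]], fingers=40)

```text
clock: 0.93
position: [0.3393, 0.4336, 0.3025]
tool_rot: [-0.19, -3.135, 0.001]
wrist_force: [0.8, 1.0, -0.3]
gripper_width: 0.0403
grip_force: 0.0
```

Request:
apply_moves(delta_pos=[[16,-19,0],[16,-19,0],[16,-19,0],[16,-19,0],[16,-19,0],[16,-19,0],[16,-19,0],[16,-19,0],[16,-19,0],[16,-19,0]], turn=[[0,0,0],[0,0,0],[0,0,0],[0,0,0],[0,0,0],[0,0,0],[0,0,0],[0,0,0],[0,0,0],[0,0,0]])

```text
clock: 1.77
position: [0.4993, 0.2438, 0.3021]
tool_rot: [-0.191, -3.135, 0.001]
wrist_force: [0.2, 0.8, 0.5]
gripper_width: 0.04
grip_force: 0.0
```

Request:
apply_moves(delta_pos=[[18,-18,0],[18,-18,0],[18,-18,0],[18,-18,0],[18,-18,0],[18,-18,0],[18,-18,0],[18,-18,0],[18,-18,0],[18,-18,0]], turn=[[0,0,0],[0,0,0],[0,0,0],[0,0,0],[0,0,0],[0,0,0],[0,0,0],[0,0,0],[0,0,0],[0,0,0]])

```text
clock: 2.6
position: [0.6793, 0.0639, 0.3019]
tool_rot: [-0.191, -3.135, 0.0]
wrist_force: [1.1, -0.5, 0.6]
gripper_width: 0.0401
grip_force: 0.0
```

```bash
cat > arc.py <<'E'
from h import *
C=np.array([.588,.070]);n=np.array([.992,-.125]);ey=np.array([.125,.992])
def W(x,y,tipz): return np.r_[C+n*x/1e3+ey*y/1e3,tipz/1e3+.022]
if __name__=='__main__':
    p=manip.state()['position']
    w=[W(82,0,219)]
    for th in np.linspace(1.476,0,9): w.append(W(50-88*np.cos(th)+16*np.sin(th)+8,0,130+88*np.sin(th)+16*np.cos(th)))
    for a in w: print(((a-p)*1e3).round(1),a.round(4)); p=a
E
python3 arc.py
```

```text
[-10.   -4.2 -60.9] [0.6693 0.0598 0.241 ]
[-16.3   2.1   0.1] [0.6531 0.0618 0.2411]
[-16.3   2.1  -0.1] [0.6367 0.0639 0.241 ]
[-16.    2.   -3.1] [0.6207 0.0659 0.2379]
[-15.2   1.9  -6.1] [0.6055 0.0678 0.2318]
[-13.8   1.7  -8.8] [0.5916 0.0695 0.223 ]
[-12.    1.5 -11.2] [0.5796 0.0711 0.2119]
[ -9.8   1.2 -13.2] [0.5698 0.0723 0.1987]
[ -7.2   0.9 -14.8] [0.5626 0.0732 0.1839]
[ -4.4   0.6 -15.9] [0.5582 0.0738 0.168 ]
```

Request:
apply_moves(delta_pos=[[-1,-0.4,-6],[-1,-0.4,-6],[-1,-0.4,-6],[-1,-0.4,-6],[-1,-0.4,-6],[-1,-0.4,-6],[-1,-0.4,-6],[-1,-0.4,-6],[-1,-0.4,-6],[-1,-0.4,-7]], turn=[[0,0,0],[0,0,0],[0,0,0],[0,0,0],[0,0,0],[0,0,0],[0,0,0],[0,0,0],[0,0,0],[0,0,0]])

```text
clock: 3.43
position: [0.6688, 0.061, 0.2411]
tool_rot: [0.191, 3.135, 0.0]
wrist_force: [-0.3, -0.3, -0.4]
gripper_width: 0.04
grip_force: 0.0
```

Request:
apply_moves(delta_pos=[[-3.3,0.4,0],[-3.3,0.4,0],[-3.3,0.4,0],[-3.3,0.4,0],[-3.3,0.4,0],[-3.3,0.4,0],[-3.3,0.4,0],[-3.3,0.4,0],[-3.3,0.4,0],[-3.3,0.4,0]], turn=[[0,0,0],[0,0,0],[0,0,0],[0,0,0],[0,0,0],[0,0,0],[0,0,0],[0,0,0],[0,0,0],[0,0,0]])

```text
clock: 4.27
position: [0.6359, 0.0651, 0.2416]
tool_rot: [0.191, 3.135, 0.0]
wrist_force: [3.3, 0.3, -1.0]
gripper_width: 0.0396
grip_force: 1.4
```

Request:
apply_moves(delta_pos=[[-3.2,0.3,-0.7],[-3.2,0.3,-0.7],[-3.2,0.3,-0.7],[-3.2,0.3,-0.7],[-3.2,0.3,-0.7],[-3,0.3,-1.2],[-3,0.3,-1.2],[-3,0.3,-1.2],[-3,0.3,-1.2],[-3,0.3,-1.2]], turn=[[0,0,0],[0,0,0],[0,0,0],[0,0,0],[0,0,0],[0,0,0],[0,0,0],[0,0,0],[0,0,0],[0,0,0]])

```text
clock: 5.1
position: [0.6045, 0.0679, 0.2317]
tool_rot: [-0.191, -3.135, 0.0]
wrist_force: [1.9, 1.4, 0.9]
gripper_width: 0.04
grip_force: 1.1
```

Request:
apply_moves(delta_pos=[[-2.8,0.3,-1.8],[-2.8,0.3,-1.8],[-2.8,0.3,-1.8],[-2.8,0.3,-1.8],[-2.8,0.3,-1.8],[-2.4,0.3,-2.2],[-2.4,0.3,-2.2],[-2.4,0.3,-2.2],[-2.4,0.3,-2.2],[-2.4,0.3,-2.2]], turn=[[0,0,0],[0,0,0],[0,0,0],[0,0,0],[0,0,0],[0,0,0],[0,0,0],[0,0,0],[0,0,0],[0,0,0]])

```text
clock: 5.93
position: [0.5786, 0.0707, 0.2117]
tool_rot: [-0.191, -3.136, 0.001]
wrist_force: [1.9, -0.5, 1.3]
gripper_width: 0.0401
grip_force: 0.8
```

```bash
python3 - <<'E'
from h import *
b=grab('side','d1')['color'];a=grab('scene','s1')['color']
big=lambda c,x0,y0,x1,y1:cv2.resize(c[y0:y1,x0:x1],(400,400),interpolation=cv2.INTER_CUBIC)
cv2.imwrite('pics/crop2.png',np.hstack([big(a,305,235,415,345),big(b,305,145,405,265)])[:,:,::-1])
E
```

```text
(no output)
```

View pics/crop2.png

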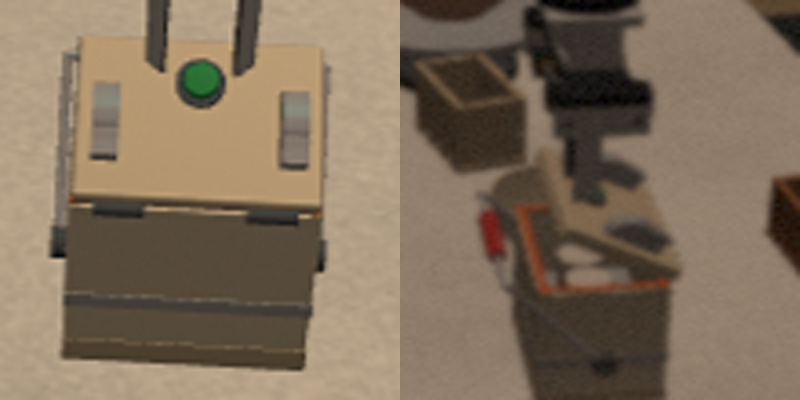

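The crop shows the fingers straddling the green vent (crop (202,80)). The lid is following at about 40° and the bail hasn't moved. I'll carry on with the arc.

Request:
apply_moves(delta_pos=[[-2,0.2,-2.6],[-2,0.2,-2.6],[-2,0.2,-2.6],[-2,0.2,-2.6],[-2,0.2,-2.6],[-1.4,0.2,-3],[-1.4,0.2,-3],[-1.4,0.2,-3],[-1.4,0.2,-3],[-1.4,0.2,-3]], turn=[[0,0,0],[0,0,0],[0,0,0],[0,0,0],[0,0,0],[0,0,0],[0,0,0],[0,0,0],[0,0,0],[0,0,0]])

```text
clock: 6.87
position: [0.5617, 0.0728, 0.1836]
tool_rot: [-0.191, -3.136, 0.0]
wrist_force: [0.9, -0.9, 1.1]
gripper_width: 0.0403
grip_force: 0.6
```

Request:
apply_moves(delta_pos=[[-0.8,0.1,-2],[-0.8,0.1,-2],[-0.8,0.1,-2],[-0.6,0.1,-2],[-0.4,0.1,-2],[-0.3,0,-1.5],[-0.3,0,-1.5],[-0.2,0,-1],[0,0,-1],[0,0,-1]], turn=[[0,0,0],[0,0,0],[0,0,0],[0,0,0],[0,0,0],[0,0,0],[0,0,0],[0,0,0],[0,0,0],[0,0,0]])

```text
clock: 7.7
position: [0.5573, 0.0735, 0.1681]
tool_rot: [-0.191, -3.135, -0.0]
wrist_force: [-3.8, -0.1, 13.7]
gripper_width: 0.0402
grip_force: 6.5
```

Request:
apply_moves(delta_pos=[[0,0,-0.5],[0,0,-0.5],[0,0,-0.5],[0,0,-0.5]], turn=[[0,0,0],[0,0,0],[0,0,0],[0,0,0]])

```text
clock: 8.03
position: [0.5573, 0.0735, 0.168]
tool_rot: [-0.191, -3.136, -0.001]
wrist_force: [-5.5, -1.1, 22.3]
gripper_width: 0.0396
grip_force: 10.7
```

Request:
apply_moves(delta_pos=[[0,0,10],[0,0,15],[0,0,15],[-12,1.5,0],[-12,1.5,0],[-12,1.5,0],[-12,1.5,0],[-12,1.5,0],[-14,1.9,0],[0,0,0]], turn=[[0,0,0],[0,0,0],[0,0,0],[0,0,0],[0,0,0],[0,0,0],[0,0,0],[0,0,0],[0,0,0],[0,0,0]])

```text
clock: 8.87
position: [0.4807, 0.0832, 0.2058]
tool_rot: [-0.189, -3.132, 0.0]
wrist_force: [-0.6, -0.2, -0.5]
gripper_width: 0.0401
grip_force: 0.0
```

```bash
python3 - <<'E'
from h import *
from arc import C,n,ey
f=grab('wrist','w1');g=grab('side','d2');s=grab('scene','s2')
for nm,f in (('wrist',f),('side',g),('scene',s)):
    P=pts(f);h=cv2.cvtColor(f['color'],cv2.COLOR_RGB2HSV)
    def rep(k,m):
        A=P[m&(f['depth']>0)];A=A[(np.linalg.norm(A[:,:2]-C,axis=1)<.13)&(A[:,2]>.1)]
        if len(A)>8:
            d=A[:,:2]-C; B=np.c_[d@n,d@ey,A[:,2]]*1e3; print(nm,k,len(A),'med',np.median(B,0).round(1),np.percentile(B,[3,97],axis=0).round(1).tolist())
    rep('red',cv2.inRange(h,(0,150,40),(8,255,255))>0); rep('green',cv2.inRange(h,(50,80,30),(90,255,255))>0)
d=pts(s);A=d.reshape(-1,3);r=A[:,:2]-C;m=(abs(r@n)<.045)&(abs(r@ey)<.04)&(A[:,2]>.1)&(A[:,2]<.152);B=A[m];r=r[m]
print('lid plane',len(B),np.linalg.lstsq(np.c_[r@n,r@ey,np.ones(len(r))],B[:,2],rcond=None)[0])
E
```

```text
wrist red 1825 med [-77.8  -1.4 149.6] [[-83.0, -25.1, 145.6], [-70.0, 23.2, 151.4]]
wrist green 127 med [-1.510e+01  1.000e-01  1.561e+02] [[-17.2, -6.9, 154.8], [-12.1, 7.3, 157.2]]
side red 48 med [-74.9  -1.  148.7] [[-80.7, -33.0, 144.4], [-68.3, 31.4, 152.2]]
side green 20 med [-22.   -4.8 155. ] [[-50.6, -18.0, 149.2], [-13.5, 4.8, 266.2]]
scene red 199 med [-70.8  -1.6 148. ] [[-78.6, -31.7, 138.5], [-65.8, 32.3, 153.0]]
scene green 240 med [-72.9  -5.2 406.4] [[-103.8, -47.8, 152.8], [-11.5, 32.8, 584.9]]
lid plane 895 [-0.01124865  0.00111635  0.14689268]
```

View pics/w1.png

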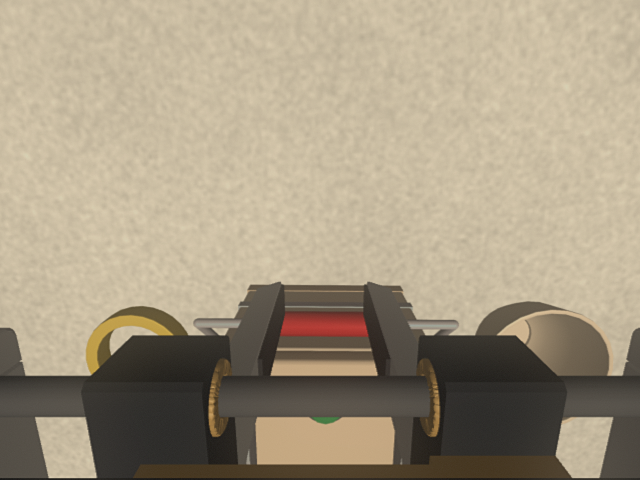

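The wrist view shows the red grip at (323,323), centred between the fingers, with the lid closed flat behind it. The lid-plane fit confirms it: flat at z≈147 mm. Next I'll lower the fingers in front of the grip and push it over.

Request:
apply_moves(delta_pos=[[0,0,-7],[0,0,-7],[0,0,-7],[0,0,-7],[0,0,-7],[0,0,-7],[0,0,-7],[0,0,-6]], turn=[[0,0,0],[0,0,0],[0,0,0],[0,0,0],[0,0,0],[0,0,0],[0,0,0],[0,0,0]])

```text
clock: 9.68
position: [0.4835, 0.0828, 0.15]
tool_rot: [-0.191, -3.135, 0.0]
wrist_force: [0.5, -0.1, -0.1]
gripper_width: 0.0401
grip_force: 0.0
```

Request:
apply_moves(delta_pos=[[3.5,-0.4,1.7],[3.5,-0.4,1.7],[3.5,-0.4,1.7],[3.5,-0.4,1.7],[3.5,-0.5,1.7],[3.5,-0.5,1.7],[3.5,-0.5,1.7],[3.5,-0.5,1.7],[3.5,-0.5,1.7],[3.5,-0.5,1.7]], turn=[[0,0,0],[0,0,0],[0,0,0],[0,0,0],[0,0,0],[0,0,0],[0,0,0],[0,0,0],[0,0,0],[0,0,0]])

```text
clock: 10.52
position: [0.5194, 0.0782, 0.1683]
tool_rot: [0.191, 3.135, 0.0]
wrist_force: [-3.1, 0.2, 1.9]
gripper_width: 0.0403
grip_force: 1.2
```

Request:
apply_moves(delta_pos=[[4.3,-0.5,2],[4.3,-0.5,2],[4.3,-0.5,2],[4.3,-0.5,2],[4.3,-0.5,2],[4.6,-0.6,0.9],[4.6,-0.6,0.9],[4.6,-0.6,0.9],[4.6,-0.6,0.9],[4.6,-0.6,0.9]], turn=[[0,0,0],[0,0,0],[0,0,0],[0,0,0],[0,0,0],[0,0,0],[0,0,0],[0,0,0],[0,0,0],[0,0,0]])

```text
clock: 11.35
position: [0.5637, 0.0727, 0.1825]
tool_rot: [0.191, 3.136, 0.0]
wrist_force: [-0.5, 1.1, -0.6]
gripper_width: 0.0405
grip_force: 0.5
```

Request:
apply_moves(delta_pos=[[2,-0.2,0],[2,-0.2,0],[2,-0.3,0],[2,-0.3,0],[2,-0.3,0],[2,-0.2,0],[2,-0.2,0],[2,-0.3,0],[2,-0.3,0],[2,-0.2,0]], turn=[[0,0,0],[0,0,0],[0,0,0],[0,0,0],[0,0,0],[0,0,0],[0,0,0],[0,0,0],[0,0,0],[0,0,0]])

```text
clock: 12.18
position: [0.5839, 0.0701, 0.1824]
tool_rot: [0.191, 3.135, -0.0]
wrist_force: [-1.5, -0.8, -1.8]
gripper_width: 0.0398
grip_force: 0.5
```

Request:
apply_moves(delta_pos=[[1.6,-0.2,-0.3],[1.6,-0.2,-0.3],[1.6,-0.2,-0.3],[1.6,-0.2,-0.3],[1.6,-0.2,-0.3],[1.6,-0.2,-0.3],[1.6,-0.2,-0.3],[1.6,-0.2,-0.3],[1.6,-0.2,-0.3],[1.6,-0.2,-0.3]], turn=[[0,0,0],[0,0,0],[0,0,0],[0,0,0],[0,0,0],[0,0,0],[0,0,0],[0,0,0],[0,0,0],[0,0,0]])

```text
clock: 13.02
position: [0.597, 0.0685, 0.1792]
tool_rot: [-0.191, -3.131, 0.0]
wrist_force: [-7.9, 0.5, 5.8]
gripper_width: 0.04
grip_force: 4.4
```

Request:
apply_moves(delta_pos=[[1,-0.1,0],[1,-0.1,0],[1,-0.1,0]], turn=[[0,0,0],[0,0,0],[0,0,0]])

```text
clock: 13.27
position: [0.5973, 0.0685, 0.1789]
tool_rot: [-0.19, -3.125, 0.0]
wrist_force: [-14.7, 1.4, 9.6]
gripper_width: 0.0398
grip_force: 6.8
```

```bash
python3 - <<'E'
from h import *
from arc import C,n,ey
a=grab('scene','s3');b=grab('side','d3')
big=lambda f,x0,y0,x1,y1:cv2.resize(f['color'][y0:y1,x0:x1],(400,400),interpolation=cv2.INTER_CUBIC)
cv2.imwrite('pics/crop3.png',np.hstack([big(a,305,235,415,345),big(b,305,145,405,265)])[:,:,::-1])
for f in (a,b):
    P=pts(f);h=cv2.cvtColor(f['color'],cv2.COLOR_RGB2HSV);m=(cv2.inRange(h,(0,150,40),(8,255,255))>0)&(f['depth']>0)
    A=P[m];A=A[(np.linalg.norm(A[:,:2]-C,axis=1)<.1)&(A[:,2]>.14)];d=A[:,:2]-C;print(len(A),np.median(np.c_[d@n,d@ey,A[:,2]]*1e3,0))
E
```

```text
225 [ 31.14782702   0.37459851 173.18318301]
25 [ 25.62767033 -22.63597854 174.46009696]
```

View pics/crop3.png

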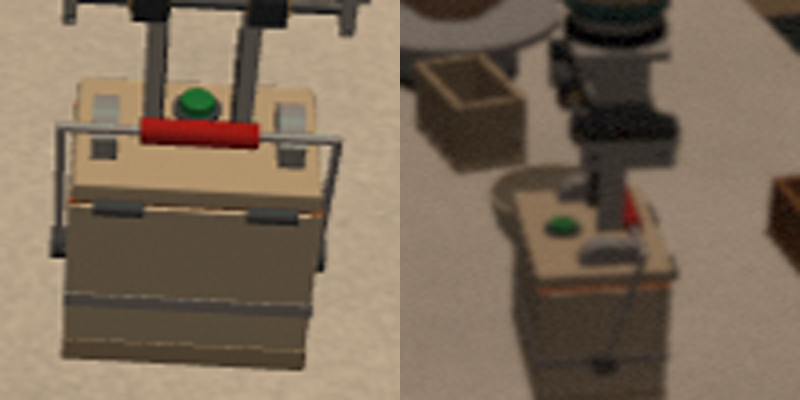

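The crop shows the bail over the catches with the grip at X≈+25 mm. The contact force is rising at the stop, so it is clamped. I'll back off, close the fingers over the vent, and press.

Request:
apply_moves(delta_pos=[[-4,0.5,0],[-6,0.7,0],[-5,0.7,5],[-5,0.7,6],[-6,0.7,8],[-6,0.7,8],[-6,0.7,8],[0,0,0]], turn=[[0,0,0],[0,0,0],[0,0,0],[0,0,0],[0,0,0],[0,0,0],[0,0,0],[0,0,0]])

```text
clock: 14.03
position: [0.5641, 0.0731, 0.2168]
tool_rot: [0.19, 3.133, 0.002]
wrist_force: [0.2, -0.1, -0.0]
gripper_width: 0.0401
grip_force: 0.0
```

Request:
apply_moves(delta_pos=[[0,0,0],[0,0,0],[0,0,0],[0,0,0],[0,0,0],[0,0,0],[0,0,0],[0,0,0]], turn=[[0,0,0],[0,0,0],[0,0,0],[0,0,0],[0,0,0],[0,0,0],[0,0,0],[0,0,0]], fingers=0)

```text
clock: 14.7
position: [0.5641, 0.0726, 0.2143]
tool_rot: [-0.191, -3.135, 0.0]
wrist_force: [0.1, -0.4, -0.3]
gripper_width: 0.0007
grip_force: 0.0
```

```bash
python3 - <<'E'
from h import *
from arc import C,n,ey
a=grab('scene','s4');b=grab('side','d4')
big=lambda f,x0,y0,x1,y1:cv2.resize(f['color'][y0:y1,x0:x1],(400,400),interpolation=cv2.INTER_CUBIC)
cv2.imwrite('pics/crop4.png',np.hstack([big(a,305,235,415,345),big(b,305,145,405,265)])[:,:,::-1])
for f in (a,b):
    P=pts(f);h=cv2.cvtColor(f['color'],cv2.COLOR_RGB2HSV)
    for k,lo,hi in (('red',(0,150,40),(8,255,255)),('green',(50,80,30),(90,255,255))):
        A=P[(cv2.inRange(h,lo,hi)>0)&(f['depth']>0)];A=A[(np.linalg.norm(A[:,:2]-C,axis=1)<.1)&(A[:,2]>.14)&(A[:,2]<.18)];d=A[:,:2]-C;print(k,len(A),np.median(np.c_[d@n,d@ey,A[:,2]]*1e3,0))
E
```

```text
red 222 [ 31.21747063   0.29528599 173.30024073]
green 64 [-17.63725532  -0.29624999 155.96849241]
red 54 [ 24.54890608  -2.81013342 173.0946874 ]
green 20 [-21.46506786  -4.36927689 155.19217527]
```

View pics/crop4.png

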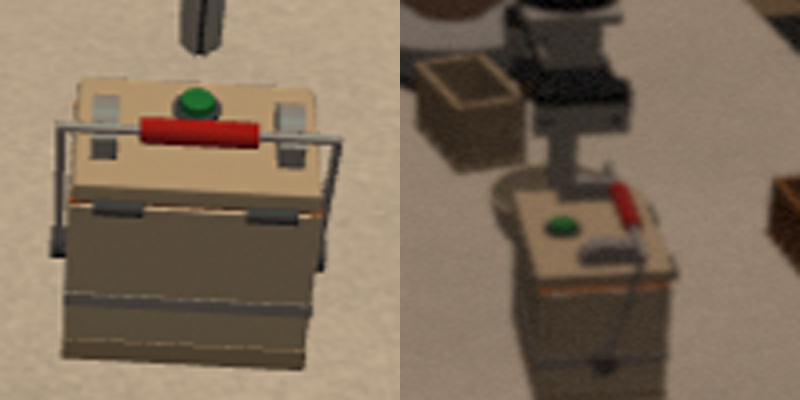

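The bail stayed clamped after the fingers let go. The fingers are closed above the green button, at crop (198,100), so I'll press down.

Request:
apply_moves(delta_pos=[[0,0,-6],[0,0,-6],[0,0,-6],[0,0,-6],[0,0,-6],[0,0,-4],[0,0,-2],[0,0,-2],[0,0,-1],[0,0,-1]], turn=[[0,0,0],[0,0,0],[0,0,0],[0,0,0],[0,0,0],[0,0,0],[0,0,0],[0,0,0],[0,0,0],[0,0,0]])

```text
clock: 15.63
position: [0.5637, 0.0726, 0.1746]
tool_rot: [-0.191, -3.135, 0.0]
wrist_force: [-2.6, 0.2, 4.1]
gripper_width: 0.0006
grip_force: 1.9
```

Request:
apply_moves(delta_pos=[[0,0,-1],[0,0,-1],[0,0,-1],[0,0,-0.5],[0,0,-0.5],[0,0,0]], turn=[[0,0,0],[0,0,0],[0,0,0],[0,0,0],[0,0,0],[0,0,0]])

```text
clock: 16.13
position: [0.5637, 0.0725, 0.1728]
tool_rot: [-0.191, -3.136, -0.001]
wrist_force: [-7.5, -0.8, 20.0]
gripper_width: 0.0005
grip_force: 9.9
```

Request:
apply_moves(delta_pos=[[0,0,4],[0,0,6],[0,0,10],[0,0,12],[0,0,12],[0,0,12],[-8,1,12],[-8,1,12],[-8,1,12],[0,0,0]], turn=[[0,0,0],[0,0,0],[0,0,0],[0,0,0],[0,0,0],[0,0,0],[0,0,0],[0,0,0],[0,0,0],[0,0,0]])

```text
clock: 16.97
position: [0.5395, 0.0762, 0.2651]
tool_rot: [0.19, 3.133, 0.002]
wrist_force: [0.1, 0.2, 0.3]
gripper_width: 0.0004
grip_force: 0.0
```

```bash
python3 - <<'E'
from h import *
from arc import C,n,ey
a=grab('scene','s5');b=grab('side','d5')
cv2.imwrite('pics/both5.png',np.hstack([cv2.resize(a['color'][150:450,100:600],(500,300)),cv2.resize(b['color'][145:265,305:405],(300,300))])[:,:,::-1])
for f in (a,b):
    P=pts(f);h=cv2.cvtColor(f['color'],cv2.COLOR_RGB2HSV)
    for k,lo,hi in (('red',(0,150,40),(8,255,255)),('green',(50,80,30),(90,255,255))):
        A=P[(cv2.inRange(h,lo,hi)>0)&(f['depth']>0)];A=A[(np.linalg.norm(A[:,:2]-C,axis=1)<.1)&(A[:,2]>.14)&(A[:,2]<.18)];d=A[:,:2]-C;print(k,len(A),np.median(np.c_[d@n,d@ey,A[:,2]]*1e3,0))
E
```

```text
red 223 [ 31.22118847  -1.31418135 173.3999502 ]
green 63 [-17.52614788  -0.3315999  156.54053454]
red 55 [ 24.07947917   1.63494508 172.98005662]
green 17 [-22.26616734  -5.83736227 155.55306765]
```

View pics/both5.png

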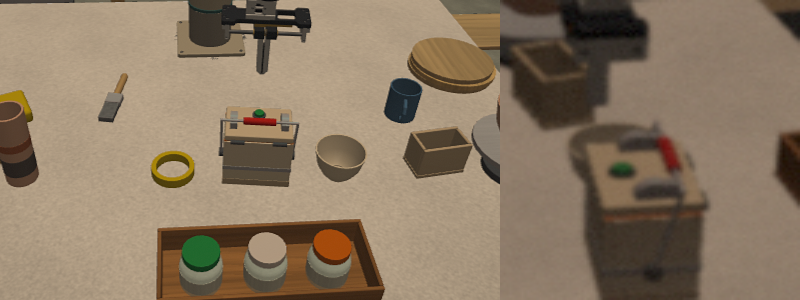

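The picture shows the lid shut and the bail clamped (260,121). The button is back out (260,113, z≈156 mm), and the loose items haven't moved.

```bash
python3 -c "
from cell import manip;print(manip.job_done())"
```

```text
the job is handed in; nothing more can be done
None
```

I closed the lid gently, clamped the bail at its stop, and pressed the vent button fully in and let it spring back. The surrounding items were left in place, and I handed the job in at about 17 s on the robot clock.

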